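# Uncap the module nest and sweep it clean

### The arm

A 6-joint arm with a two-finger parallel gripper is mounted at the origin on the work surface. World frame = base frame: x ahead of the robot, y to its left, z up, the work surface at z = 0. Lengths are in m, angles in degrees, forces in N, time in s.
With the tool pointing down it reaches from about 0.275 to 0.85 m from the base axis. Payload 5.2 kg.
Tool frame: the origin (TCP) lies on the mounting face of the last link; the fingertips stand ctrl.nose_length ahead of it and the grasp point (between the pads) lies 155 mm ahead of it (ctrl.nose_length is the distance from the TCP to the fingertips, in m); z points along the fingers, y is the line along which they close (so a half turn about z gives the same grasp; the last joint's range is limited). The gripper opens to 85 mm and grips with 20 to 120 N. Pads are 22 mm wide; open, the fingers measure 114 mm over their backs; the gripper's body (76 mm by 85 mm) begins 54 mm behind the grasp point. The pads swing forward as they close: fully open they stand 13 mm farther back than shut.
Start: joints at [52.953, 14.817, 87.949, -0, 77.235, -11.62], TCP at [0.236, 0.497, 0.405] pointing down, gripper open.
Joint ranges: [-179.93, 179.93], [-52.35, 119.4], [10.71, 147.94], [-69.91, 249.91], [12.55, 155.21], [-178.61, 178.61]. Speed limits (degrees/s): [147.25, 147.25, 180, 180, 180, 180].

### API

Orientations are given as [roll, pitch, yaw] about the fixed x, y, z axes, in that order (R = Rz(yaw) Ry(pitch) Rx(roll)).
In Python, from station import ctrl gives the robot as it stands. Calls block until the motion is done:
- ctrl.move_pose(position, orientation): joint-space move of the TCP to a pose.
- ctrl.move_straight(position, rotation=None, v=0.15, force_limit=None): straight line of the TCP; rotation=None keeps the orientation; v is the mean speed in m/s. With force_limit (N) it stops when the force on the tool has changed by that much, and returns True; else False.
- ctrl.move_joints(angles): joint-space move.
- ctrl.set_gripper(opening, strength=None): finger opening in m; strength is the grip in N (None keeps the last); returns when the fingers have stopped.
- ctrl.wait(seconds).
- ctrl.inverse_kinematics(position, orientation): joint angles nearest the present ones, or None.
- ctrl.state(): the state.
- ctrl.grab_frame(name): name is "scene" or "top" or "wrist"; returns the picture (400x640x3 uint8, red, green, blue); there is no depth.
- ctrl.get_calibration(name): a dict with "fx", "fy", "cx", "cy" (pixels), "dist_coeffs" ([k1, k2, p1, p2, k3] as OpenCV has them; the pictures are not rectified), "extrinsics" (4x4, takes a point from world to camera coordinates); the wrist camera has in their place "mount" (4x4, takes a point from camera to tool coordinates, whose origin is the TCP and whose axes are the flange's). Camera axes: x right, y down, z forward; pixel columns grow to the right and rows downward; lengths in m; the calibration is good to about 2 mm. A picture is of the moment at which its call begins: read the wrist's pose just before it. get_calibration takes no time and is no camera call.
A pose or a line that the arm cannot do raises ctrl.IKError and nothing moves.
- ctrl.close_job(): hands the job in; it is judged then, once.
The state is a dict: "clock": time; "qpos": joint angles; "joint_vel": joint speeds; "joint_efforts": joint torques, N m; "tcp_pos": TCP position; "tcp_rot": TCP orientation; "ft_force": force on the tool from outside, world axes, zero at the start; "torque": the same for the moment, N m; "opening": finger opening in m; "grip_force": force on a finger pad.
Only numpy, scipy, OpenCV 4.12 (cv2) and the standard library are available. Lean on these libraries where they do the work, as an engineer would, in place of code of your own. Each camera call takes 0.05 s, during which the arm holds its last target. There are 200 camera calls.

### The job

Get the module nest ready for the next battery module: hold the two-ended tool by its yellow grip, hook its fork under the red cap and pull the cap straight up off its post, then put the tool down on its mat and take it again by its blue grip. Sweep the bed with the brush so that the four scrap pieces and the cap all end up in the blue scrap tray, keeping your fingers off the cap and the scrap. Leave the tool standing on its mat, bristles down, and leave the other things on the bench alone.

Things in the scene. Friction and masses are not known exactly. Their poses are not given: they have to be found in the camera images.
- puller_grip (a point): Centre of the yellow grip sleeve of the rigid two-ended tool (253 mm long, 160 g). Sleeve 40 mm along the tool, 18 wide, 22 tall. Axes, same for all four tool points: x from fork to brush, y across, z up. The tool stands level by itself on bristles and fork, both undersides at one level, 42 mm below this point. Bristle centre 125 mm to +x, fork point 56 mm to -x.
- brush_grip (a point): Centre of the blue grip sleeve of the same tool, for sweeping, 45 mm to +x of the yellow one; same sleeve size and height. The handle's underside is about 31 mm above the underside of fork and bristles.
- fork (a point): Puller end of the tool: flat steel fork, 5 mm thick, 44 wide, open to -x. Point on its top face midway between the tines, where the middle of the cap's stem should be: slot 28 mm wide, closed end 16 mm to +x of here, tine tips 25 mm to -x. An upright, 22 mm wide, joining fork and handle starts 28 mm to +x and rises 51 mm from the fork's underside.
- bristles (a point): Brush end of the tool: middle of the flat underside of the stiff black bristles (treat as rigid). The bristle strip is 95 mm long along the tool (x), 22 mm wide (y), 27 mm tall; its wooden back is 99 x 26 mm. It sweeps broadside, along the tool's y.
- cap_center (a point): Middle (13 mm above the underside) of the red mushroom-shaped cap, 20 g, loose but snug on its post. Stem 23 mm square, 20 mm tall; on it a round flange 40 mm across, 6 mm thick, its underside 7 mm above this point. Seated, the stem stands on the black block, its sides along the nest's axes. 4 to 8 N straight up draws it off; free after 16 mm of lift. It stands by itself on a flat surface.
- post (a point): Foot of the 15 mm tall brass contact post under the cap, on the flat top of the black contact block (110 mm across the bed, 50 mm along it), 20 mm above the bed's surface. Axes as the nest.
- bed (a point): Middle of the flat aluminium bed of the nest, on its surface, 50 mm above the bench. y along the bed, x across, z up. 110 mm wide between two side rails (12 mm wide, 15 mm high), 190 mm long: the block's face is 95 mm to +y (post 120 mm), the open end over the tray 95 mm to -y. The scrap starts on the -y half.
- nest: The fixed module nest: bed, rails, contact block and post; origin on the bench, 50 mm below and 5 mm to +y of the bed's middle; axes as the bed.
- tray: The fixed blue scrap tray against the open end of the bed: open box 150 mm across the bed, 112 mm along it, 44 mm tall (rim 6 mm below the bed's surface), walls 4 mm. Origin under its centre, axes as the nest.
- mat: The thin black rubber mat where the tool stands at the start and belongs, fixed, 290 x 160 mm, 3 mm thick; origin at the middle of its underside; x along its long side.
- nut_center (a point): Scrap piece on the bed: steel hex nut, 18 mm across flats, 12 mm tall, 30 g; middle 6 mm above its underside.
- bolt_center (a point): Scrap piece on the bed: sheared hex bolt standing on its dark head, head 18 mm across flats and 8 mm tall, 19 mm tall in all, 35 g; this point 8 mm above its underside.
- busbar_center (a point): Scrap piece on the bed: copper busbar offcut, 27 x 18 x 9 mm, 35 g; its centre.
- clip_center (a point): Scrap piece on the bed: broken green L-shaped plastic clip, 24 x 16 x 16 mm, 15 g; this point 6 mm above its underside.
- screwdriver: Bystander, loose, to be left alone: screwdriver lying on the bench.
- jar: Bystander, loose, to be left alone: round jar, 60 mm across, 85 mm tall. Origin under its centre.
- tape: Bystander, loose, to be left alone: blue ring (tape core), 90 mm across, 24 mm tall. Origin under its centre.
- meter: Bystander, loose, to be left alone: orange hand meter, 150 x 75 x 43 mm. Origin under its centre.
- cellblock: Bystander, loose, to be left alone: black cell block with copper tabs on top, 100 x 70 x 83 mm. Origin under its centre.
- mug: Bystander, loose, to be left alone: blue mug, 80 mm across, 90 mm tall. Origin under its centre.
Not all that is in view belongs to the job. Of the things shaped like the tray, the blue one is meant. What is meant by the part that bears cap_center is not grey, and is the smaller of those in its own colour.

How it is judged (in metres and radians):
On the way, in this order (a step that is already met when the one before it is completed fails the run):
1. the tool is held by its yellow grip and its fork has lifted the cap clear off the post (contact force between the fingers and tool above 0.3 N and distance between the grasp point and puller_grip below 0.028 m and distance between cap_center and post above 0.022 m and distance between fork and cap_center below 0.05 m and z of cap_center in the frame of post above 0.03 m), for 0.1 s.
2. the tool is put down upright on its mat and let go (x of brush_grip in the frame of mat between -0.145 and 0.145 m and y of brush_grip in the frame of mat between -0.08 and 0.08 m and height (world z) of brush_grip below 0.055 m and angle between brush_grip's own z axis and vertical below 0.15 rad and contact force between the fingers and tool below 0.1 N and linear speed of tool below 0.02 m/s), for 0.2 s.
3. the tool is held by its blue grip with its bristles down on the bed (contact force between the fingers and tool above 0.3 N and distance between the grasp point and brush_grip below 0.028 m and x of bristles in the frame of bed between -0.05 and 0.05 m and y of bristles in the frame of bed between -0.095 and 0.095 m and z of bristles in the frame of bed below 0.012 m), for 0.2 s.
At the end, for the whole second after the job is handed in: The red cap and all four scrap pieces lie at rest inside the blue tray (centres within its walls and none more than 60 mm above the bench); the tool stands upright (within 0.15 rad) on the mat, blue grip over the mat, at rest and released (all of step 2 and x of cap_center in the frame of tray between -0.072 and 0.072 m and y of cap_center in the frame of tray between -0.054 and 0.054 m and z of each of cap_center, nut_center, bolt_center, busbar_center, clip_center in the frame of tray below 0.06 m and linear speed of each of cap, nut, bolt, busbar, clip below 0.03 m/s and x of nut_center in the frame of tray between -0.072 and 0.072 m and y of nut_center in the frame of tray between -0.054 and 0.054 m and x of bolt_center in the frame of tray between -0.072 and 0.072 m and y of bolt_center in the frame of tray between -0.054 and 0.054 m and x of busbar_center in the frame of tray between -0.072 and 0.072 m and y of busbar_center in the frame of tray between -0.054 and 0.054 m and x of clip_center in the frame of tray between -0.072 and 0.072 m and y of clip_center in the frame of tray between -0.054 and 0.054 m); the robot touches nothing.
It fails at once if the fingers touch the cap or the scrap (contact force between the fingers and cap above 0.5 N or contact force between the fingers and nut above 0.5 N or contact force between the fingers and bolt above 0.5 N or contact force between the fingers and busbar above 0.5 N or contact force between the fingers and clip above 0.5 N).
It fails at once if the cap is levered over while still on its post (distance between cap_center and post below 0.022 m and angle between cap_center's own z axis and vertical above 0.3 rad).
It fails at once if a bystander is moved by more than 40 mm (distance of any of screwdriver, jar, tape, meter, cellblock, mug from where it was at the start of the episode above 0.04 m).
It also fails if it takes over 72 s, if anything falls off the work surface, if the arm or the gripper's body presses on something with over 40 N, if the wrist force passes 120 N, or if a joint passes its speed limit or range.

## Working session

There is one attempt and no reset: what is moved stays moved. The work goes in short steps, each a Python script; the robot and the scene stay as the last script left them, time stands still between calls to the robot, and variables do not carry over. Pictures are saved under pics/ and viewed, at most 12 in all, crops included, and the job is handed in when it is done.

```bash
mkdir -p pics; ls; python3 - <<'E'
from station import ctrl
import cv2
for n in ["scene","top"]:
    im=ctrl.grab_frame(n); cv2.imwrite(f"pics/{n}0.png",im[...,::-1])
    c=ctrl.get_calibration(n); print(n,c)
print(ctrl.get_calibration("wrist"),ctrl.nose_length,ctrl.state())
E
```

```text
pics
scene {'fx': 372.8812750002565, 'fy': 372.8812750002565, 'cx': 320.4251384459218, 'cy': 199.00558967120463, 'dist_coeffs': array([0.02847035, 0.        , 0.        , 0.        , 0.        ]), 'extrinsics': array([[-0.77116933,  0.63654345, -0.0105021 ,  0.43421477],
       [ 0.51279747,  0.61130663, -0.60277936, -0.16633403],
       [-0.37727525, -0.4702304 , -0.7978388 ,  1.27080534],
       [ 0.        ,  0.        ,  0.        ,  1.        ]])}
top {'fx': 413.5593904774749, 'fy': 413.5593904774749, 'cx': 316.5293304079185, 'cy': 201.21007686381301, 'dist_coeffs': array([-0.01060647,  0.        ,  0.        ,  0.        ,  0.        ]), 'extrinsics': array([[ 0.02881749, -0.99957786, -0.0036958 , -0.08370689],
       [-0.99826696, -0.02858952, -0.05143656,  0.47188719],
       [ 0.05130919,  0.00517166, -0.99866943,  1.28568048],
       [ 0.        ,  0.        ,  0.        ,  1.        ]])}
{'fx': 282.6738207314861, 'fy': 282.6738207314861, 'cx': 321.8147275592052, 'cy': 199.53967265434642, 'dist_coeffs': array([0.00399255, 0.        , 0.        , 0.        , 0.        ]), 'm
[... 334 characters left out ...]
000000e+00]])} 0.1734 {'clock': 0.1, 'qpos': array([ 5.29518910e+01,  1.48559756e+01,  8.80040272e+01,  5.03881423e-04,
        7.72357175e+01, -1.16196608e+01]), 'joint_vel': array([-0.02473525, -0.07320298, -0.03301633, -0.02388623, -0.02084769,
       -0.0707574 ]), 'joint_efforts': array([ 1.40654676e-03, -4.46968782e+01, -2.91247702e+01, -4.39211180e-04,
        6.17562298e-03,  3.57944270e-05]), 'tcp_pos': array([0.23602317, 0.4965742 , 0.40395468]), 'tcp_rot': array([-1.79906340e+02, -1.97605844e-02,  1.54571424e+02]), 'ft_force': array([-0.30783419, -0.11166878, -0.25283648]), 'torque': array([-0.06627343,  0.02833208, -0.03020229]), 'grip_force': 0.0, 'opening': 0.08551345597871007}
```

View pics/scene0.png

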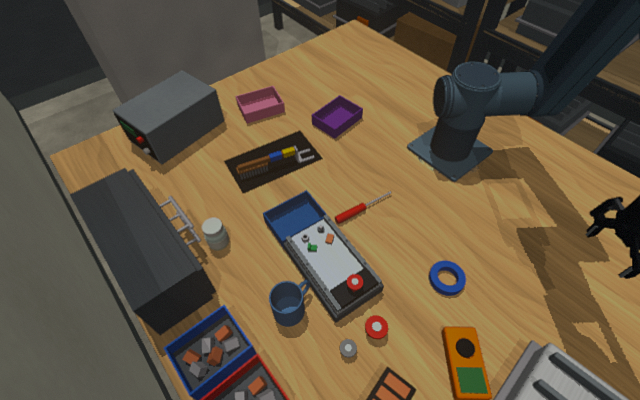

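View pics/top0.png

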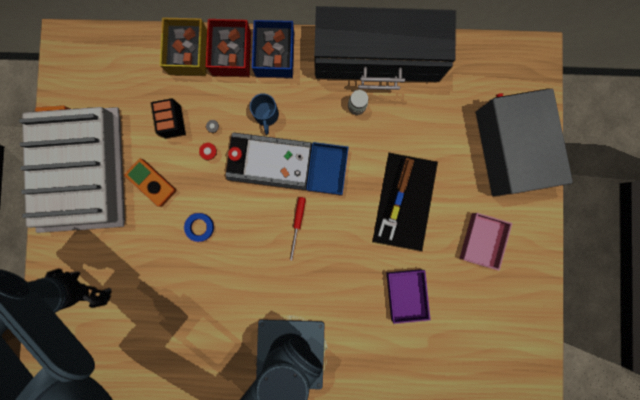

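The red caps are at (235,154) on the nest block and (208,151) loose on the bench in the top view, with a grey one at (212,126). The one on the post looks like the smaller red. The blue tray is at (327,168), against the nest. The purple and pink trays, and the blue bin of parts at (273,47), are decoys. Next: wrist close-ups of the nest and the tool.

```bash
cat > h.py <<'E'
from station import ctrl
import numpy as np, cv2, json
from scipy.spatial.transform import Rotation as R
def calib(name, st=None):
    c=ctrl.get_calibration(name)
    K=np.array([[c['fx'],0,c['cx']],[0,c['fy'],c['cy']],[0,0,1]])
    if name=='wrist':
        T=np.eye(4);T[:3,:3]=R.from_euler('xyz',st['tcp_rot'],degrees=True).as_matrix();T[:3,3]=st['tcp_pos']
        E=np.linalg.inv(T@c['mount'])
    else: E=c['extrinsics']
    return dict(K=K.tolist(),d=list(map(float,c['dist_coeffs'])),E=E.tolist())
def shot(name,fn,crop=None,scale=1):
    st=ctrl.state(); im=ctrl.grab_frame(name)[...,::-1]
    json.dump(calib(name,st),open(f'pics/{fn}.json','w'))
    cv2.imwrite(f'pics/{fn}.png',im)
    if crop:
        a,b,w,h=crop
        cv2.imwrite(f'pics/{fn}_c.png',cv2.resize(im[b:b+h,a:a+w],None,fx=scale,fy=scale,interpolation=cv2.INTER_CUBIC))
def unproj(fn,px,z):
    c=json.load(open(f'pics/{fn}.json'));E=np.array(c['E'])
    px=np.atleast_2d(np.array(px,float))
    u=cv2.undistortPoints(px[:,None],np.array(c['K']),np.array(c['d']))[:,0]
    d=np.c_[u,np.ones(len(u))]@E[:3,:3]; o=-E[:3,:3].T@E[:3,3]
    return o+d*((np.broadcast_to(z,len(u))-o[2])/d[:,2])[:,None]
def proj(fn,P):
    c=json.load(open(f'pics/{fn}.json'));E=np.array(c['E'])
    return cv2.projectPoints(np.array(P,float).reshape(-1,1,3),cv2.Rodrigues(E[:3,:3])[0],E[:3,3],np.array(c['K']),np.array(c['d']))[0][:,0]
E
python3 - <<'E'
from h import *
ctrl.move_pose([0.64,0.06,0.40],[180,0,174]); shot('wrist','nest',(140,0,400,300),2)
ctrl.move_pose([0.55,-0.33,0.36],[180,0,167]); shot('wrist','tool',(120,0,400,300),2)
print(ctrl.state()['clock'])
E
```

```text
3.825
```

View pics/nest_c.png

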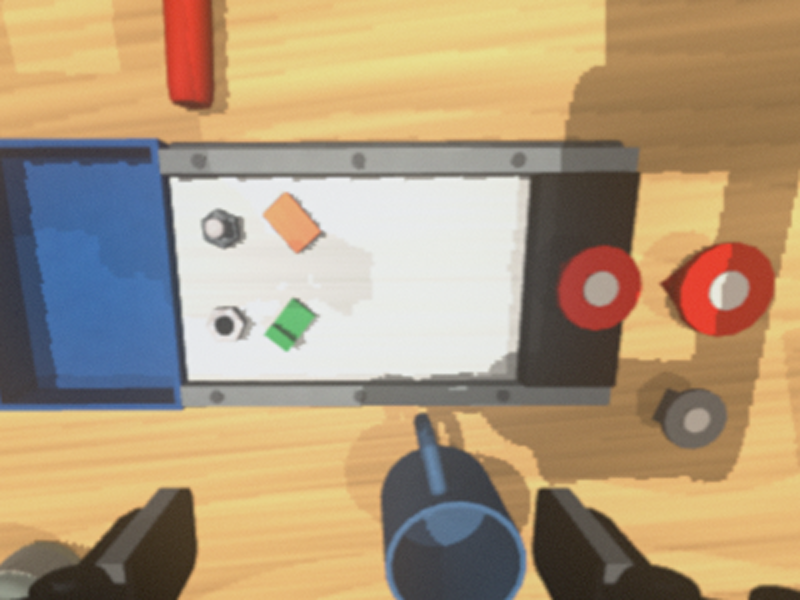

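View pics/tool_c.png

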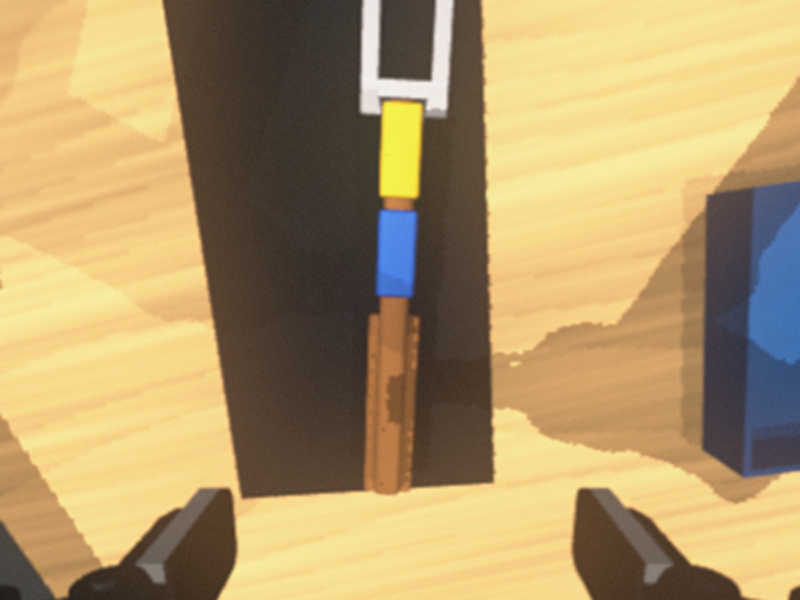

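The seated cap at crop (600,288) is about 82 px across. The loose red one at (727,289) is about 96 px across although it sits lower, so the seated cap is the smaller red and the one meant. The yellow sleeve spans crop (380–423, 101–198) and the blue one (377–417, 210–296). Next I fit the poses.

```bash
python3 - <<'E'
from h import *
from scipy.optimize import least_squares
def fit(fn,pts,px,x0):
    pts=np.array(pts,float);px=np.array(px,float)
    def W(p):
        c,s=np.cos(p[2]),np.sin(p[2]);return np.c_[p[0]+c*pts[:,0]-s*pts[:,1],p[1]+s*pts[:,0]+c*pts[:,1],pts[:,2]]
    r=least_squares(lambda p:(proj(fn,W(p))-px).ravel(),x0,loss='soft_l1')
    print(r.x[:2].round(4),np.degrees(r.x[2]).round(2)); print((proj(fn,W(r.x))-px).round(1).tolist()); return r.x
n=lambda l:np.array(l)/2+[140,0]
pts=[[-.067,-.095,.065],[-.067,.145,.065],[.067,-.095,.065],[.067,.145,.065],[-.055,.145,.07],[.055,.145,.07],[-.055,-.095,.05],[.055,-.095,.05],[0,.12,.096]]
px=n([[160,147],[638,150],[182,408],[609,403],[639,173],[615,386],[170,177],[186,382],[599.5,288]])
b=fit('nest',pts,px,[.6,.07,0])
c,s=np.cos(b[2]),np.sin(b[2]);Rn=np.array([[c,-s],[s,c]])
for k,p,z in [('nut',[226,324],.062),('bolt',[215,228],.069),('bus',[292,222],.059),('clip',[291,324],.056)]:
    w=unproj('nest',n(p),z)[0]; print(k,((w[:2]-b[:2])@Rn).round(3))
t=lambda l:np.array(l)/2+[120,0]
tp=[[-.02,.009,.056],[-.02,-.009,.056],[.02,-.009,.056],[.02,.009,.056],[.025,.009,.056],[.025,-.009,.056],[.065,-.009,.056],[.065,.009,.056]]
q=t([[382,101],[424,101],[419,198],[379,198],[379,210],[417,210],[414,296],[377,296]])
# image up = -x world: +y tool is to the image right
tp=np.array(tp)*[1,-1,1]
fit('tool',tp,q,[.5,-.33,-.2])
print(unproj('tool',q,.056).round(4).tolist())
m=unproj('tool',t([[242,497],[493,483],[163,0],[481,0]]),.003); print('mat',m.round(4).tolist())
E
```

```text
[0.5919 0.0567] -5.74
[[-2.0, 0.7], [1.0, -1.7], [-0.9, -0.3], [0.1, 1.7], [1.3, -0.8], [0.2, 0.9], [-0.8, 0.3], [0.2, -0.8], [0.1, 0.6]]
nut [ 0.021 -0.067]
bolt [-0.029 -0.067]
bus [-0.032 -0.029]
clip [ 0.022 -0.032]
[ 0.4445 -0.3075] -15.18
[[-0.1, -0.6], [-0.5, 0.3], [-0.1, 0.3], [0.1, -0.6], [-0.0, -0.8], [0.6, 0.0], [0.2, 1.1], [-0.2, 0.4]]
[[0.4233, -0.311, 0.056], [0.4274, -0.2931, 0.056], [0.466, -0.3039, 0.056], [0.4619, -0.3216, 0.056], [0.4669, -0.3228, 0.056], [0.4708, -0.3059, 0.056], [0.5085, -0.3157, 0.056], [0.5046, -0.3329, 0.056]]
mat [[0.6111, -0.4485, 0.003], [0.6369, -0.293, 0.003], [0.343, -0.4062, 0.003], [0.3784, -0.2514, 0.003]]
```

```bash
cat >> h.py <<'E'
BED=np.array([.5919,.0567]); NY=-5.74
_a=np.radians(NY); Rn=np.array([[np.cos(_a),-np.sin(_a)],[np.sin(_a),np.cos(_a)]])
TG=np.array([.4445,-.3075]); TY=-15.2
def bedw(x,y): return BED+Rn@[x,y]
def forkpose(x,y,zu):
    "TCP for fork point at bed x,y and fork underside at world z, tool +x along bed -y, yellow grip"
    p=bedw(x,y-.056); return [p[0],p[1],zu+.042+.155]
E
python3 - <<'E'
from h import *
ctrl.move_pose([*TG,.27],[180,0,TY+180])
ctrl.move_straight([*TG,.200],force_limit=8)
ctrl.set_gripper(0.0,110); s=ctrl.state(); print(s['opening'],s['grip_force'],s['tcp_pos'],s['clock'])
ctrl.move_straight([*TG,.32])
ctrl.move_pose(forkpose(0,.055,.13),[180,0,NY+90])
ctrl.move_straight(forkpose(0,.055,.077))
s=ctrl.state();print(s['tcp_pos'],forkpose(0,.055,.077),s['tcp_rot'],s['clock'])
shot('wrist','ins',(220,0,200,150),4)
E
```

```text
0.01647092267300122 108.00641655921936 [ 0.44458233 -0.3076362   0.20064341] 5.6917
[0.59196801 0.05527232 0.27408146] [np.float64(0.591799985594679), np.float64(0.05570501401078795), 0.274] [-1.79979971e+02  1.56104142e-03  8.42293725e+01] 8.9833
```

View pics/ins_c.png

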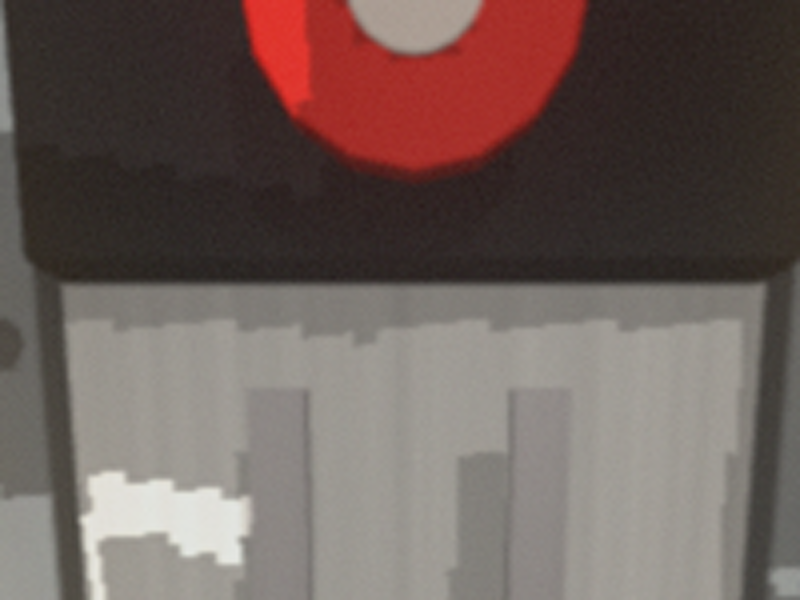

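The tines are at crop columns 246–308 and 510–571 (centre 409) and the cap centre is at column 415, so the fork needs to go about 0.8 mm to +x. Next I check the fore-aft position, then insert and lift.

```bash
python3 - <<'E'
from h import *
w=lambda c,z:((unproj('ins',np.array(c)/4+[220,0],z)[0][:2]-BED)@Rn).round(4)
print('tip',w([409,388],.082),'capnear',w([415,172],.096),'capcen x',w([415,40],.096))
dx=.0008; D=.122
ctrl.move_straight(forkpose(dx,.09,.077),v=.08)
print(ctrl.move_straight(forkpose(dx,.120,.077),v=.04,force_limit=6), ctrl.state()['ft_force'])
ctrl.move_straight(forkpose(dx,.120,.090),v=.03)
print(ctrl.state()['ft_force'])
ctrl.move_straight(forkpose(dx,.120,.135),v=.05)
ctrl.wait(.15);s=ctrl.state();print(s['ft_force'],s['tcp_pos'],s['clock'])
shot('wrist','lift',(220,0,200,150),4)
E
```

```text
tip [-0.0009  0.0773] capnear [-0.0002  0.1   ] capcen x [-0.0002  0.1134]
False [-0.63265016 -0.20747631 -1.37752586]
[ 0.10889448 -1.50602253 -4.67656058]
[ 0.06202739 -0.60791668 -1.65151744] [0.59898415 0.12027857 0.33148707] 12.3083
```

View pics/lift.png

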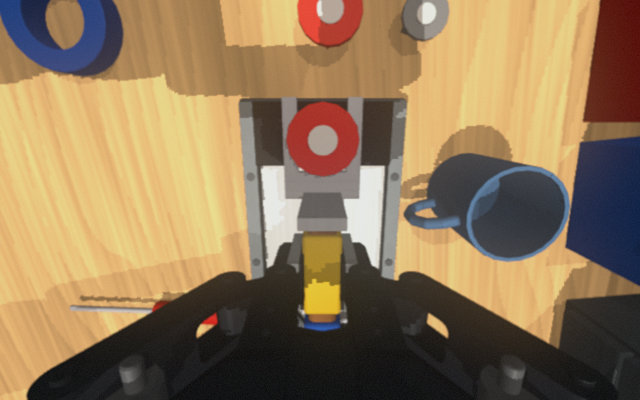

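The cap (323,139) rides on the fork, clear of the post. Next I stand it on the bed and withdraw.

```bash
python3 - <<'E'
from h import *
dx=.0008
ctrl.move_straight(forkpose(dx,.038,.135),v=.07)
ctrl.move_straight(forkpose(dx,.038,.085),v=.07)
print(ctrl.move_straight(forkpose(dx,.038,.061),v=.03,force_limit=6),ctrl.state()['ft_force'])
print(ctrl.move_straight(forkpose(dx,-.008,.061),v=.05,force_limit=8))
ctrl.move_straight(forkpose(dx,-.008,.14),v=.12)
s=ctrl.state();print(s['ft_force'],s['tcp_pos'],s['clock'])
shot('wrist','put')
E
```

```text
False [ 0.68484968  0.22057275 -1.23062082]
False
[-0.02012878 -0.38223268 -2.08737167] [ 0.58594682 -0.00690451  0.33628078] 17.375
```

View pics/put.png

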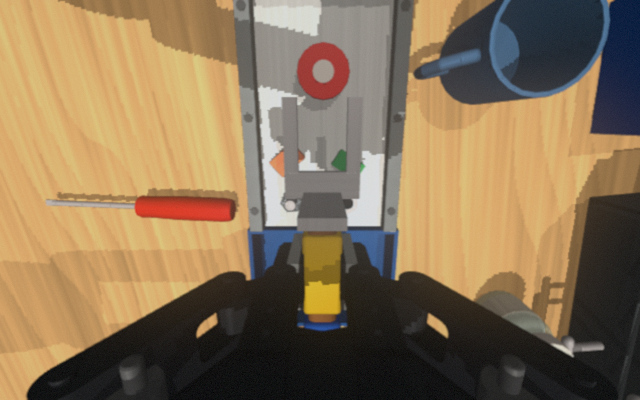

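```bash
python3 - <<'E'
from h import *
print('cap',((unproj('put',[323,71],.076)[0][:2]-BED)@Rn).round(4))
ctrl.move_straight(forkpose(0,-.01,.2),v=.2)
ctrl.move_pose([*TG,.25],[180,0,TY+180])
ctrl.move_straight([*TG,.212],v=.12)
print(ctrl.move_straight([*TG,.199],v=.03,force_limit=5),ctrl.state()['tcp_pos'])
ctrl.set_gripper(.06); ctrl.wait(.3)
ctrl.move_straight([*TG,.30],v=.2)
t=np.radians(TY);u=np.array([np.cos(t),np.sin(t)]);B=TG+.045*u
ctrl.move_pose([*(B+.02*u),.36],[180,0,TY])
shot('wrist','mat2',(120,0,400,300),2); print(ctrl.state()['clock'])
E
```

```text
cap [-0.0003  0.0384]
True [ 0.44464396 -0.30766919  0.20063176]
24.7
```

View pics/mat2.png

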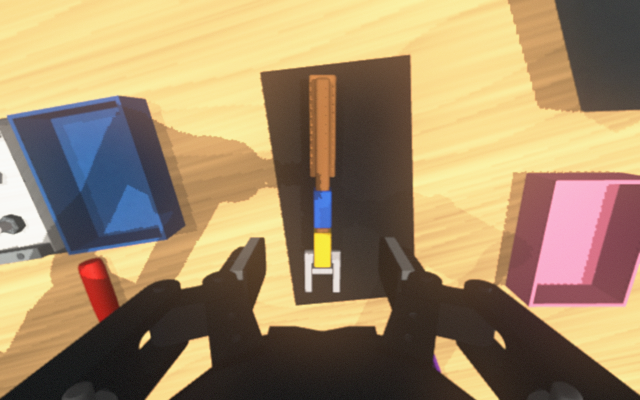

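The tool stands upright on its mat, blue sleeve centre at (322,211), brush from (322,75) to (322,177). The cap stands on the bed at y = 38 mm. Next I regrip by the blue sleeve and lower the bristles behind the cap.

```bash
cat >> h.py <<'E'
def brush(x,y,z):
    p=bedw(x-.080,y); return [p[0],p[1],.05+z+.042+.155]
E
python3 - <<'E'
from h import *
t=np.radians(TY);u=np.array([np.cos(t),np.sin(t)]);B=TG+.045*u
w=unproj('mat2',[[322,211],[322,75],[322,231]],[.056,.048,.056]);print(B,w.round(4).tolist(),[(q[:2]-TG)@u for q in w])
ctrl.move_straight([*B,.25],v=.2)
ctrl.move_straight([*B,.200],v=.12,force_limit=8)
ctrl.set_gripper(0,110);s=ctrl.state();print(s['opening'],s['grip_force'])
ctrl.move_straight([*B,.34],v=.25)
ctrl.move_pose(brush(0,.074,.08),[180,0,NY])
s=ctrl.state();print(s['clock']); shot('wrist','pre')
E
```

```text
[ 0.48792574 -0.31929851] [[0.4862, -0.3208, 0.056], [0.6102, -0.3543, 0.048], [0.4653, -0.3151, 0.056]] [np.float64(0.043768114496202805), np.float64(0.17213536658179918), np.float64(0.022081904236451327)]
0.01624854006501953 107.98149347305298
28.8333
```

View pics/pre.png

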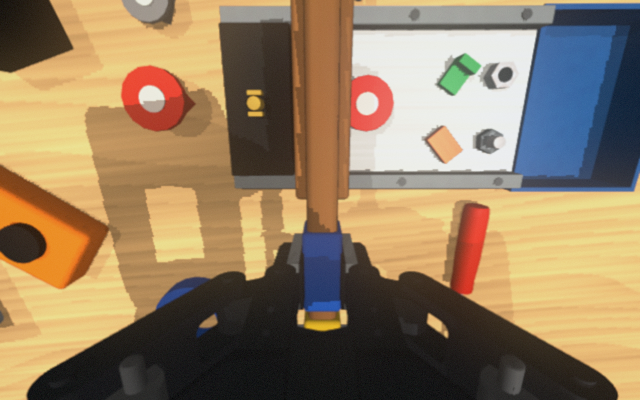

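The brush is over the gap between block and cap. The cap is at (368,103), the clip at (458,73), the nut at (500,74), the bolt at (490,141) and the busbar at (445,145). Now the sweep.

```bash
python3 - <<'E'
from h import *
x=.002
ctrl.move_straight(brush(x,.075,.015),v=.12)
hit=ctrl.move_straight(brush(x,.075,-.002),v=.02,force_limit=4)
z=ctrl.state()['tcp_pos'][2]-.247; print(hit,z)
z+=.0007
ctrl.move_straight(brush(x,.075,z),v=.02); ctrl.wait(.25)
print(ctrl.move_straight(brush(x,-.06,z),v=.06,force_limit=25),ctrl.state()['ft_force'])
print(ctrl.move_straight(brush(x,-.125,z),v=.06,force_limit=25),ctrl.state()['ft_force'])
ctrl.move_straight(brush(x,-.125,.05),v=.15)
ctrl.move_straight(brush(x,-.02,.12),v=.2)
shot('wrist','after'); print(ctrl.state()['clock'])
E
```

```text
True 0.0010409798269392367
False [-0.06450623 -0.42987772 -1.68334234]
False [-0.49078716  0.11201249 -1.05345676]
35.6917
```

View pics/after.png

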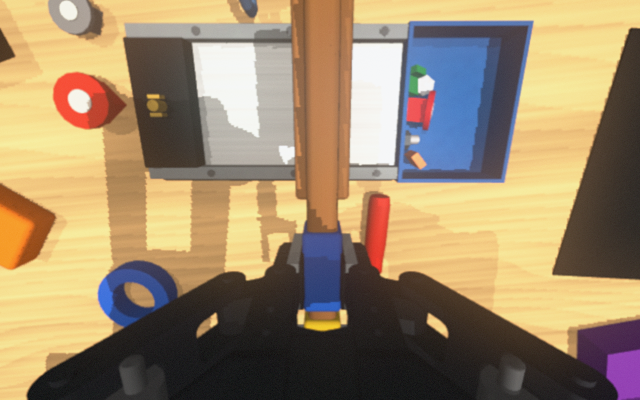

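All five pieces lie in the blue tray, along its nest-side wall: clip (417,75), nut (424,84), cap (425,108), bolt (413,140), busbar (417,160). Next I return the tool and check the tray once more.

```bash
python3 - <<'E'
from h import *
t=np.radians(TY);u=np.array([np.cos(t),np.sin(t)]);B=TG+.045*u
ctrl.move_straight(brush(0,-.02,.14),v=.2)
ctrl.move_pose([*B,.26],[180,0,TY])
ctrl.move_straight([*B,.212],v=.12)
print(ctrl.move_straight([*B,.199],v=.03,force_limit=5),ctrl.state()['tcp_pos'])
ctrl.set_gripper(.06); ctrl.wait(.3)
ctrl.move_straight([*B,.34],v=.2)
shot('wrist','end1')
ctrl.move_pose([.46,-.13,.36],[180,0,NY]); shot('wrist','end2')
a=cv2.imread('pics/end1.png')[60:320,200:440]; b=cv2.imread('pics/end2.png')[0:260,170:470]
cv2.imwrite('pics/end.png',np.hstack([cv2.resize(a,(480,520)),cv2.resize(b,None,fx=1,fy=2)]))
print(ctrl.state()['clock'])
E
```

```text
True [ 0.48812157 -0.31954107  0.20109637]
40.875
```

View pics/end.png

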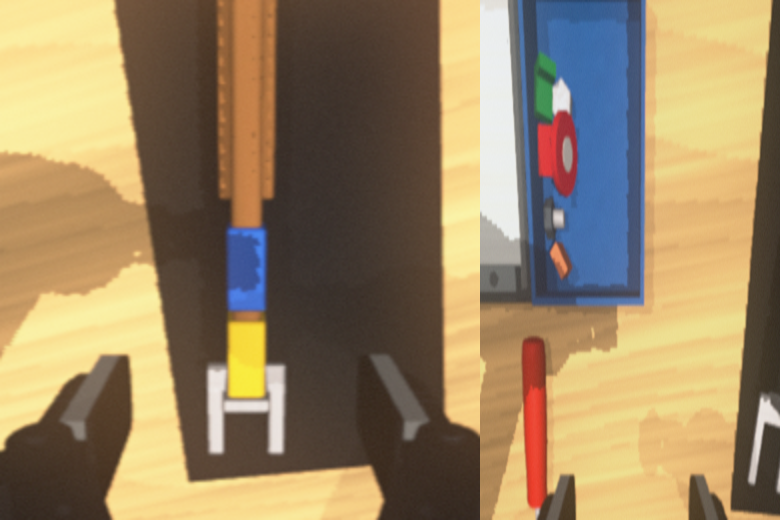

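The tool stands upright and released on its mat, and all five pieces lie inside the tray walls. Handing in.

```bash
python3 -c "
from station import ctrl
ctrl.wait(.3); print(ctrl.close_job())"
```

```text
the job is handed in; nothing more can be done
None
```

The job is handed in at about 41 s of the 72 s allowed: in the last pictures the red cap and all four scrap pieces lie in the blue tray, and the tool stands released on its mat, bristles down (the verdict itself was not reported).

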